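# Tap home the proud leg wedge of the glazing stool

## Robot

A 6-joint arm with a two-finger parallel gripper is mounted at the origin on the work surface. World frame = base frame: x ahead of the robot, y to its left, z up, the work surface at z = 0. Lengths are in m, angles in rad, forces in N, time in s.
With the tool pointing down it reaches from about 0.275 to 0.725 m from the base axis. Payload 15.9 kg.
Tool frame: the origin (TCP) lies midway between the tips of the shut fingers; the grasp point (between the pads) lies 19 mm behind it; y points along the fingers, z is the direction in which the jaws open and shut, and the axes are right-handed (so a half turn about y gives the same grasp; the last joint's range is limited). The gripper opens to 85 mm and grips with 20 to 120 N. Pads are 22 mm wide; open, the fingers measure 114 mm over their backs; the gripper's body (76 mm by 85 mm) begins 54 mm behind the grasp point. The pads swing forward as they close: fully open they stand 13 mm farther back than shut.
Start: joints at [-1.335, 0.213, -0.034, 1.323, 0, 1.571], TCP at [0.117, -0.486, 0.231] pointing down, gripper open.
Joint ranges: [-2.98, 2.98], [-0.74, 1.72], [-1.14, 1.35], [-2.1, 2.04], [-1.57, 1.44], [-3.14, 3.14]. Speed limits (rad/s): [1.89, 1.89, 2.39, 2.57, 3.14, 3.14].

## Interface

Orientations are given as a unit quaternion [x, y, z, w].
In Python, from bench import telemetry, eyes, r gives the robot as it stands. The module is installed in compiled form; this text tells all that it offers.
- The arm moves only by the shell command python3 -m creep 'ROWS' [FORCE]. ROWS is JSON, a list of rows, each a list of 7 numbers: the turn, a rotation vector about the tool's x, y, z in rad, then the shift along the tool's x, y, z in mm, then the opening, from 0 (shut) to 1 (fully open). A call has exactly 5 rows; each row is the pose to reach, as a shift and turn from the pose measured when the call began, along the tool's axes at that moment; what a row does not reach only later rows make up. A row lasts 1/8 s, in which the tool goes at most 62.5 mm and 10.7 degrees, less where a joint would pass 70% of its speed; a pose out of reach is approached as far as the arm can. A call with a gripper value outside its range is refused whole. The fingers move at their own pace and stop on an object; FORCE is the grip in N (left out, the last holds). Time passes only in rows, so rows that repeat a pose let the fingers close, or fill a call up. It gives the time, the measured TCP pose, the force and the opening at its end, in the units of the state.
- telemetry.read_state(): the state, without advancing time (a new reading comes with each control period).
- eyes.snapshot(name): name is "scene" or "top" or "wrist"; returns a dict with "pixels" (384x512x3 uint8, red, green, blue), "fx", "fy", "cx", "cy" (pixels), "extrinsics" (4x4, takes a point from world to camera coordinates); the wrist camera has in their place "tool_from_camera" (4x4, takes a point from camera to tool coordinates, whose origin is the TCP and whose axes are the tool frame's). Camera axes: x right, y down, z forward; pixel columns grow to the right and rows downward; lengths in m; the calibration is good to about 2 mm. A picture is of the moment at which its call begins: read the wrist's pose just before it. There is no depth.
- r.sign_off(): hands the job in, once; it reports no verdict.
The state is a dict: "time_s": time; "q": joint angles; "joint_velocities": joint speeds; "effort": joint torques, N m; "position": TCP position; "orientation": TCP orientation; "ft_force": force on the tool from outside, world axes, zero at the start; "ft_torque": the same for the moment, N m; "opening": opening from 0.0 (shut) to 1.0 (fully open).
Only numpy, scipy, OpenCV 4.12 (cv2) and the standard library are available. Lean on these libraries where they do the work, as an engineer would, in place of code of your own. Each camera call takes 0.05 s, during which the arm holds its last target.

## Task

One of the four wedges in the corners of the little wooden stool has worked its way up and stands proud. Pick up the marble pestle and tap that wedge down with the pestle's foot until it goes no further, not touching the wedge with the robot itself; then stand the pestle upright on the shelf again where you took it from and let go. Leave the egg cup standing where it is.

Things in the scene. Friction and masses are not known exactly. Their poses are not given: they have to be found in the camera images.
- stool: Low wooden stool, fixed, at any yaw. Board 180 mm (its x) by 130 mm (y), top face 60 mm above the shelf, on four legs. Origin: on the shelf under the board's centre; z up. At each corner (60 mm along x, 38 mm along y from the centre) a round leg end shows, split by a dark wedge. Three wedges are home, tops 8 mm above the board; the one at the +x +y corner stands proud.
- wedge: The proud dark wooden wedge: top 34 mm (along stool x) by 9 mm. Origin: centre of its top face; axes as the stool's. It slides only straight down, starts with its top 26 to 38 mm above the board and stops hard 8 mm above it (68 mm above the shelf), level with the other three. It stays where left. It takes 5 N to move, rising to 9 N; pushes below about 12 N may leave it short.
- pestle: White marble pestle standing loose on the shelf, 115 mm tall, 0.17 to 0.34 kg. Origin: centre of its flat underside; z up its axis. Foot 42 mm across up to 22 mm height, tapering to a round handle 26 mm across from 50 to 100 mm height, with a 31 mm knob on top. Grasp the handle at about 80 mm height.
- egg_cup: Small unglazed buff-pink egg cup standing on the shelf, 48 mm across and 63 mm tall, fragile, a bystander. Origin: centre of its underside; z up. Not to be knocked or moved.
There are look-alikes about, which are no part of the job. Of the things that look like the pestle, the middle-sized one is meant.

How it is judged:
On the way:
1. the pestle presses the wedge and the wedge is down within 3 mm of its stop (z of wedge in the frame of stool below 0.071 m and contact force between pestle and wedge above 1 N), for 0.03 s.
At the end, for the whole second after the job is handed in: The wedge is within 3 mm of its stop (top at most 11 mm above the board); the pestle stands upright (within 10 degrees), released and at rest, on the shelf within 40 mm of where it stood; the egg cup stands within 30 mm of its starting place (z of wedge in the frame of stool below 0.071 m and angle between each of pestle, egg_cup's own z axis and vertical below 0.17 rad and height (world z) of pestle below 0.006 m and distance of pestle from where it was at the start of the episode below 0.04 m and linear speed of pestle below 0.02 m/s and distance of egg_cup from where it was at the start of the episode below 0.03 m); the robot touches nothing.
It fails at once if the robot itself pushes the wedge (contact force between any of the fingers, the arm and wedge above 1 N).
It fails at once if the egg cup is knocked over or shoved more than 30 mm (angle between egg_cup's own z axis and vertical above 0.5 rad or distance of egg_cup from where it was at the start of the episode above 0.03 m).
It also fails if it takes over 43 s, if anything falls off the work surface, if the arm or the gripper's body presses on something with over 40 N, if the wrist force passes 120 N, or if a joint passes its speed limit or range.

## Working session

There is one attempt and no reset: what is moved stays moved. The work goes in short steps, Python scripts to look and compute and a shell command to move; the robot and the scene stay as the last step left them, time stands still between calls to the robot, and variables do not carry over. Pictures are saved under pics/ and viewed, and the job is handed in when it is done.

```bash
mkdir -p pics; ls; python3 - <<'E'
from bench import telemetry, eyes
import cv2
s=telemetry.read_state()
print({k:s[k] for k in ("time_s","q","position","orientation","ft_force","opening")})
for n in("scene","top","wrist"):
    d=eyes.snapshot(n); cv2.imwrite(f"pics/{n}0.png",cv2.cvtColor(d["pixels"],cv2.COLOR_RGB2BGR))
    print(n,d["fx"],d["fy"],d["cx"],d["cy"]); print((d.get("extrinsics") if n!="wrist" else d["tool_from_camera"]))
E
```

```text
pics
{'time_s': 0.0, 'q': array([-1.33496444e+00,  2.13389615e-01, -3.50254856e-02,  1.32349917e+00,
       -2.14653138e-06,  1.57080304e+00]), 'position': array([ 0.11674933, -0.48584413,  0.23081278]), 'orientation': array([-0.08323096,  0.7025892 , -0.70180436,  0.08313646]), 'ft_force': array([-0.40524145,  1.08135863, -0.36465884]), 'opening': 1.00427005384725}
scene 494.5076920287018 494.5076920287018 264.46604036262045 191.28872438607442
[[ 0.59912435  0.800646    0.00400044 -0.28496033]
 [ 0.5292971  -0.39231485 -0.75228561 -0.20850396]
 [-0.60074503  0.45283005 -0.65882498  1.33174838]
 [ 0.          0.          0.          1.        ]]
top 493.39207178162934 493.39207178162934 249.57759093915416 193.59482741737182
[[ 0.025827   -0.99920729 -0.03029436 -0.02533924]
 [-0.98258131 -0.01979515 -0.18477589  0.51550411]
 [ 0.18402974  0.03453888 -0.98231366  0.98365745]
 [ 0.          0.          0.          1.        ]]
wrist 266.93459378978974 266.93459378978974 250.79129667093764 190.88826534615262
[[-9.89519241e-04  9.46774244e-01  3.21896803e-01 -8.15804851e-02]
 [ 1.45683947e-03 -3.21895254e-01  9.46774167e-01 -1.42912711e-01]
 [ 9.99998449e-01  1.40580322e-03 -1.06077654e-03 -1.12036837e-04]
 [ 0.00000000e+00  0.00000000e+00  0.00000000e+00  1.00000000e+00]]
```

View pics/scene0.png

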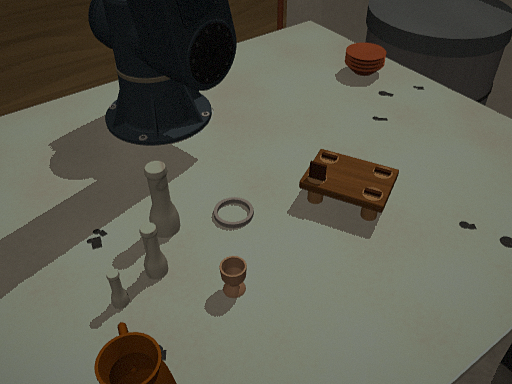

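View pics/top0.png

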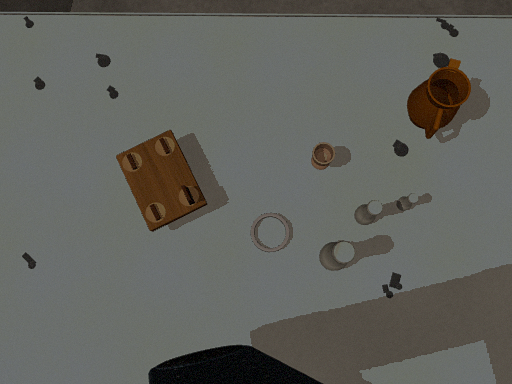

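View pics/wrist0.png

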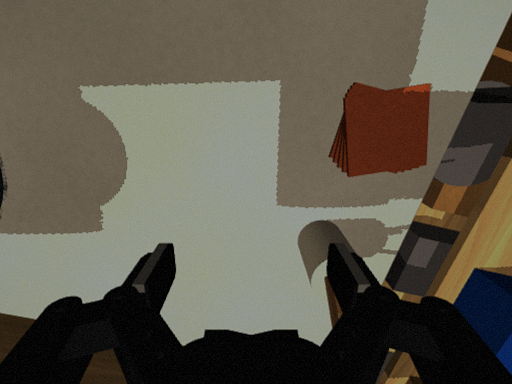

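```bash
cat > h.py <<'E'
import numpy as np, cv2
from bench import telemetry, eyes
def ray(d,u,v,z):
    T=np.array(d["extrinsics"]);R=T[:3,:3];t=T[:3,3]
    c=-R.T@t; w=R.T@np.array([(u-d["cx"])/d["fx"],(v-d["cy"])/d["fy"],1])
    return c+w*(z-c[2])/w[2]
def proj(d,p):
    T=np.array(d["extrinsics"]);q=T[:3,:3]@np.asarray(p)+T[:3,3]
    return d["cx"]+d["fx"]*q[0]/q[2], d["cy"]+d["fy"]*q[1]/q[2]
def crop(d,x0,y0,x1,y1,k,name,mark=()):
    im=cv2.cvtColor(d["pixels"],cv2.COLOR_RGB2BGR)[y0:y1,x0:x1]
    im=cv2.resize(im,None,fx=k,fy=k,interpolation=cv2.INTER_CUBIC)
    im=cv2.convertScaleAbs(im,alpha=1.5)
    for u,v in mark: cv2.circle(im,(int((u-x0+.5)*k),int((v-y0+.5)*k)),3,(0,0,255),-1)
    cv2.imwrite("pics/"+name,im)
E
python3 - <<'E'
from h import *
s=eyes.snapshot("scene");t=eyes.snapshot("top")
crop(t,100,120,440,280,2,"ta.png")
crop(t,110,120,220,240,5,"tb.png")
crop(t,310,180,430,280,6,"tc.png")
crop(s,290,140,410,230,6,"sb.png")
crop(s,100,150,260,320,3,"sc.png")
E
```

```text
(no output)
```

View pics/tb.png

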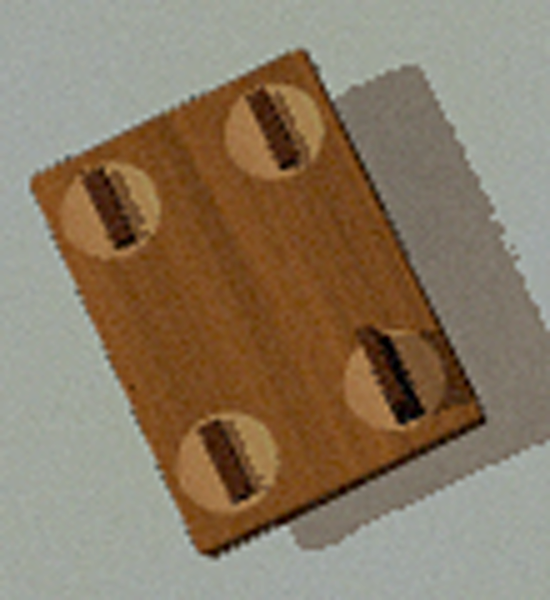

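View pics/tc.png

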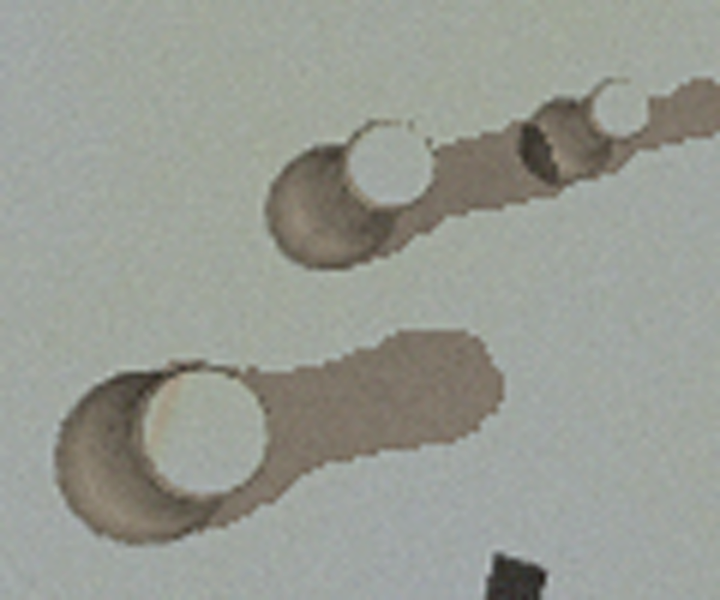

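View pics/sb.png

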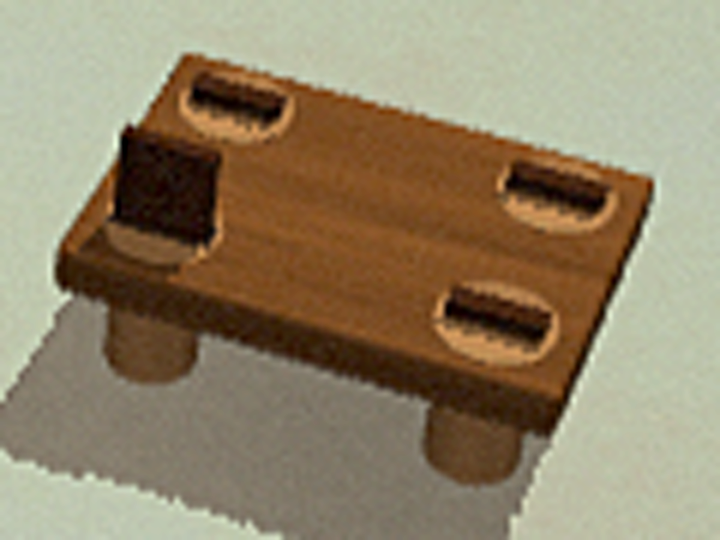

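View pics/sc.png

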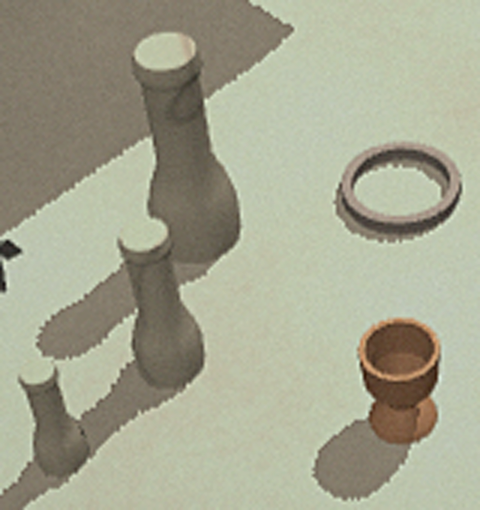

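```bash
python3 - <<'E'
from h import *
np.set_printoptions(precision=4,suppress=True)
s=eyes.snapshot("scene");t=eyes.snapshot("top")
T=lambda x,y,x0,y0,k:(x0+x/k-.5,y0+y/k-.5)
print("foot top z.022",ray(t,*T(328,207,310,180,6),.018))
print("knob top",ray(t,*T(391,164,310,180,6),.115))
print("knob scene",ray(s,*T(145,235,100,150,3),.115))
print("big knob", ray(t,*T(206,432,310,180,6),.16), ray(t,*T(140,457,310,180,6),.03))
print("small knob", ray(t,*T(620,108,310,180,6),.08), ray(t,*T(568,143,310,180,6),.015))
L=[ray(t,*T(x,y,110,120,5),.06)for x,y in((111,210),(275,131),(228,463),(395,380))]
print(np.array(L)); print("ctr",np.mean(L,0))
A,B,C,D=L
for a,b in((A,B),(C,D),(A,C),(B,D)): v=b-a; print(np.linalg.norm(v),np.degrees(np.arctan2(v[1],v[0])))
# board corners
P=np.array([ray(t,*T(x,y,110,120,5),.06) for x,y in((32,182),(303,50),(483,420),(207,553))]);print(P,P.mean(0))
for i in range(4):print(np.linalg.norm(P[i]-P[(i+1)%4]))
c=np.mean(L,0)
print("cup",ray(t,323,152,.063), ray(s,*T(400,350,100,150,3),.063))
# wedge leg end scene cross: proud wedge top in scene corner pixels
top=[T(x,y,290,140,6) for x,y in((124,128),(220,152))]
for z in(.086,.092,.098):print(z,[ray(s,*p,z) for p in top])
E
```

```text
foot top z.022 [ 0.4824 -0.2565  0.018 ]
knob top [ 0.4822 -0.2576  0.115 ]
knob scene [ 0.485  -0.2574  0.115 ]
big knob [ 0.3919 -0.1906  0.16  ] [ 0.3922 -0.1884  0.03  ]
small knob [ 0.5085 -0.3414  0.08  ] [ 0.5076 -0.3421  0.015 ]
[[0.5774 0.2362 0.06  ]
 [0.613  0.1687 0.06  ]
 [0.4709 0.18   0.06  ]
 [0.5071 0.1125 0.06  ]]
ctr [0.5421 0.1744 0.06  ]
0.07631875065168994 -62.157902687407685
0.0765599555450398 -61.793841226015125
0.1204232373089727 -152.1790002839029
0.11993692404778161 -152.06459668602048
[[0.589  0.2707 0.06  ]
 [0.6489 0.1588 0.06  ]
 [0.4911 0.0753 0.06  ]
 [0.4335 0.1864 0.06  ]] [0.5406 0.1728 0.06  ]
0.12695692562265837
0.17862170043237907
0.1251355511010576
0.17687906503563336
cup [ 0.6043 -0.1646  0.063 ] [ 0.6049 -0.1651  0.063 ]
0.086 [array([0.4809, 0.1155, 0.086 ]), array([0.511 , 0.1333, 0.086 ])]
0.092 [array([0.4866, 0.1101, 0.092 ]), array([0.5164, 0.1278, 0.092 ])]
0.098 [array([0.4922, 0.1047, 0.098 ]), array([0.5218, 0.1222, 0.098 ])]
```

```bash
cat >> h.py <<'E'
from scipy.spatial.transform import Rotation as Ro
np.set_printoptions(precision=4,suppress=True)
def go(target,jaw=None):
    s=telemetry.read_state();R=Ro.from_quat(s["orientation"]).as_matrix()
    print("t",s["time_s"],"pos",s["position"],"open",s["opening"],"F",s["ft_force"],"q",s["q"])
    print("shift mm",1000*R.T@(np.array(target)-s["position"]))
    z=R[:,2];print("y axis",R[:,1],"jaw deg",np.degrees(np.arctan2(z[1],z[0])))
    # level: target R with y=-z
    if jaw is not None:
        a=np.radians(jaw);zz=np.array([np.cos(a),np.sin(a),0]);y=np.array([0,0,-1.]);x=np.cross(y,zz)
        print("turn",Ro.from_matrix(R.T@np.stack([x,y,zz],1)).as_rotvec())
E
python3 -c "
from h import *
go([.483,-.257,.16],35)
go([.483,-.257,.16],-145)"
```

```text
t 0.35 pos [ 0.1168 -0.4861  0.2312] open 1.0006405429867604 F [ 0.6736  0.154  -0.4278] q [-1.335   0.213  -0.0346  1.3235 -0.      1.5708]
shift mm [-409.5922   71.2353 -137.1456]
y axis [-0.0001  0.0003 -1.    ] jaw deg -76.49061377685544
turn [ 0.0002 -1.9459 -0.0003]
t 0.35 pos [ 0.1168 -0.4861  0.2312] open 1.0006405429867604 F [ 0.6736  0.154  -0.4278] q [-1.335   0.213  -0.0346  1.3235 -0.      1.5708]
shift mm [-409.5922   71.2353 -137.1456]
y axis [-0.0001  0.0003 -1.    ] jaw deg -76.49061377685544
turn [0.0003 1.1957 0.0002]
```

```bash
python3 -m creep '[[0,-0.17,0,-40,4,-14,1],[0,-0.34,0,-80,8,-28,1],[0,-0.51,0,-120,12,-42,1],[0,-0.68,0,-160,16,-56,1],[0,-0.85,0,-200,20,-68,1]]' 100; python3 -c "
from h import *
go([.483,-.257,.19],35)"
```

```text
time_s: 0.98
position: [0.2964, -0.3723, 0.2112]
orientation: [0.367, -0.604, 0.604, -0.367]
ft_force: [-0.1, 0.1, 0.0]
opening: 1.005
t 0.975 pos [ 0.2964 -0.3723  0.2112] open 1.0049801434433794 F [-0.105   0.0963  0.0284] q [-0.8985  0.1681 -0.1404  1.2623  0.0001  1.1517]
shift mm [-188.4072   21.2203  112.3354]
y axis [ 0.0001  0.     -1.    ] jaw deg -27.471064362220545
turn [-0.0001 -1.0903 -0.    ]
```

```bash
python3 -m creep '[[0,-0.17,0,-35,4,20,1],[0,-0.34,0,-70,8,40,1],[0,-0.51,0,-105,12,60,1],[0,-0.68,0,-140,16,80,1],[0,-0.85,0,-170,20,100,1]]' 100; python3 -c "
from h import *
go([.483,-.257,.15],35)
s=eyes.snapshot('wrist');cv2.imwrite('pics/w1.png',cv2.cvtColor(s['pixels'],cv2.COLOR_RGB2BGR))"
```

```text
time_s: 1.6
position: [0.4647, -0.2666, 0.1911]
orientation: [-0.585, 0.398, -0.398, 0.585]
ft_force: [0.2, -0.4, 0.1]
opening: 0.998
t 1.6 pos [ 0.4647 -0.2666  0.1911] open 0.9979289113478305 F [ 0.2002 -0.3604  0.079 ] q [-0.521   0.2964 -0.0267  1.2475  0.0001  0.6731]
shift mm [-2.2151 41.0867 20.5595]
y axis [ 0.0002  0.     -1.    ] jaw deg 21.581685409675327
turn [-0.0002 -0.2342  0.    ]
```

View pics/w1.png

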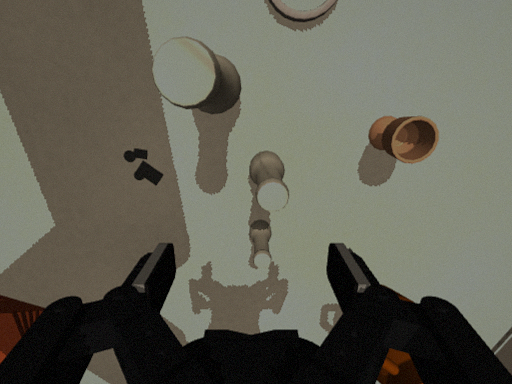

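```bash
python3 -m creep '[[0,-0.12,0,-1,0,10,1],[0,-0.234,0,-2,0,20,1],[0,-0.234,0,-2,15,20.5,1],[0,-0.234,0,-2,30,20.5,1],[0,-0.234,0,-2,40,20.5,1]]' 100; cat >> h.py <<'E'
def wray(d,st,u,v,z):
    M=np.array(d["tool_from_camera"]);R=Ro.from_quat(st["orientation"]).as_matrix()
    c=R@M[:3,3]+st["position"];w=R@M[:3,:3]@np.array([(u-d["cx"])/d["fx"],(v-d["cy"])/d["fy"],1])
    return c+w*(z-c[2])/w[2]
E
python3 -c "
from h import *
go([.483,-.257,.061],35)
s=eyes.snapshot('wrist');cv2.imwrite('pics/w2.png',cv2.cvtColor(s['pixels'],cv2.COLOR_RGB2BGR))
s=eyes.snapshot('scene');crop(s,60,80,360,330,2.5,'s2.png')"
```

```text
time_s: 2.28
position: [0.4847, -0.2552, 0.1487]
orientation: [-0.628, 0.324, -0.323, 0.629]
ft_force: [-0.2, 0.8, 0.4]
opening: 0.997
t 2.275 pos [ 0.4847 -0.2552  0.1487] open 0.997388428915702 F [-0.2135  0.8119  0.4008] q [-0.4853  0.3398 -0.0749  1.1576  0.0013  0.4661]
shift mm [ 0.6827 87.7347 -2.4874]
y axis [-0.0007  0.0019 -1.    ] jaw deg 35.4868624174426
turn [-0.0005  0.0085 -0.0019]
```

View pics/w2.png

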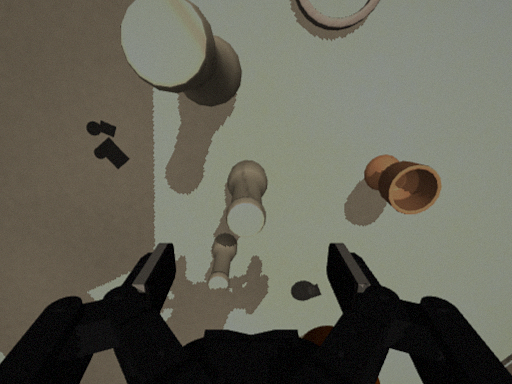

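View pics/s2.png

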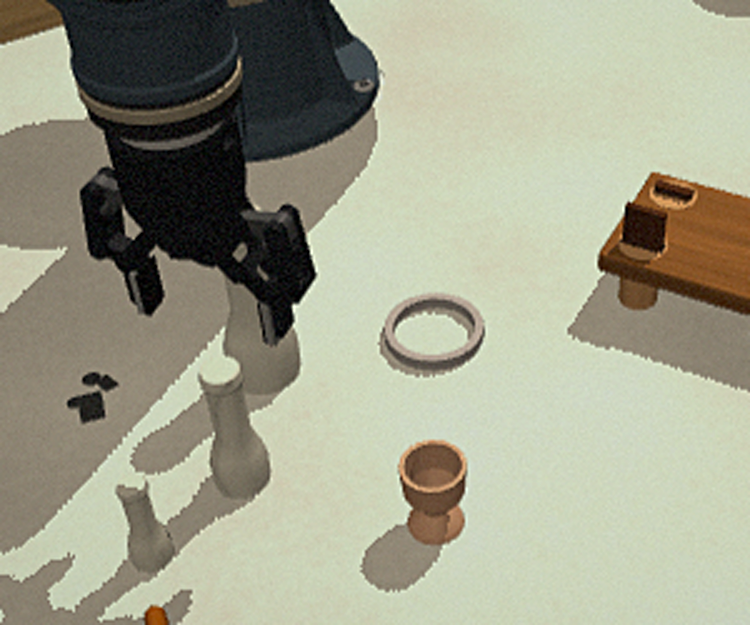

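```bash
python3 -c "
from h import *
st=telemetry.read_state();d=eyes.snapshot('wrist')
print(wray(d,st,246,216,.115), 'foot',wray(d,st,248,178,.015),'big',wray(d,st,164,42,.16),'cup',wray(d,st,416,186,.063))"
```

```text
[ 0.4783 -0.2539  0.115 ] foot [ 0.4786 -0.2534  0.015 ] big [ 0.39   -0.1901  0.16  ] cup [ 0.5983 -0.1603  0.063 ]
```

```bash
python3 -c "
from h import *
go([.481,-.2555,.061],35)"
python3 -m creep '[[0,0,0,-1,15,-3,1],[0,0.008,-0.002,-2,35,-3,1],[0,0.008,-0.002,-2,55,-3,1],[0,0.008,-0.002,-2,75,-3,1],[0,0.008,-0.002,-2,87.5,-3,1]]' 100;python3 -c "
from h import *
go([.481,-.2555,.061],35)
s=eyes.snapshot('wrist');cv2.imwrite('pics/w3.png',cv2.cvtColor(s['pixels'],cv2.COLOR_RGB2BGR))"
```

```text
t 2.425 pos [ 0.485  -0.2552  0.1498] open 1.0031783949123205 F [-0.4041  0.0105  0.3528] q [-0.4851  0.3395 -0.0727  1.1596  0.0013  0.4654]
shift mm [-1.9717 88.7544 -3.5225]
y axis [-0.0003  0.0016 -1.    ] jaw deg 35.542144219701036
turn [-0.0007  0.0095 -0.0015]
time_s: 3.05
position: [0.4813, -0.2553, 0.0618]
orientation: [-0.627, 0.326, -0.326, 0.628]
ft_force: [0.4, 0.3, -0.2]
opening: 0.998
t 3.05 pos [ 0.4813 -0.2553  0.0618] open 0.9984677004520062 F [ 0.3964  0.2632 -0.1931] q [-0.4879  0.3937 -0.2285  0.9478  0.0004  0.4711]
shift mm [-0.0024  0.8379 -0.3953]
y axis [ 0.0009 -0.     -1.    ] jaw deg 35.05472882478033
turn [-0.0007  0.001   0.0005]
```

View pics/w3.png

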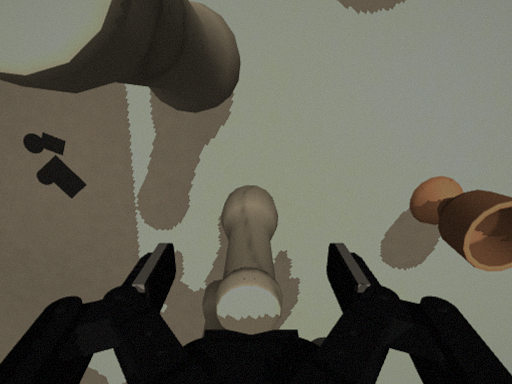

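```bash
python3 -m creep '[[0,0,0,0,0,0,0.6],[0,0,0,0,0,0,0.3],[0,0,0,0,0,0,0],[0,0,0,0,0,0,0],[0,0,0,0,0,0,0]]' 100;python3 -m creep '[[0,0,0,0,0,0,0],[0,0,0,0,-1,0,0],[0,0,0,0,-3,0,0],[0,0,0,0,-12,0,0],[0,0,0,0,-30,0,0]]' 100;python3 -c "
from h import *
go([.5071,.1125,.061+.13],35)
s=eyes.snapshot('wrist');cv2.imwrite('pics/w4.png',cv2.cvtColor(s['pixels'],cv2.COLOR_RGB2BGR))
s=eyes.snapshot('scene');crop(s,60,80,360,330,2.5,'s4.png')"
```

```text
time_s: 3.72
position: [0.4809, -0.2553, 0.0612]
orientation: [0.627, -0.326, 0.326, -0.627]
ft_force: [-3.4, -1.6, 6.6]
opening: 0.289
time_s: 4.35
position: [0.4805, -0.2551, 0.0916]
orientation: [0.627, -0.327, 0.326, -0.627]
ft_force: [0.2, 0.5, -2.3]
opening: 0.288
t 4.35 pos [ 0.4805 -0.2551  0.0916] open 0.28811692654941207 F [ 0.1891  0.534  -2.2861] q [-0.4879  0.3688 -0.1841  1.0189 -0.0002  0.4711]
shift mm [-285.7496  -99.3501  232.8065]
y axis [-0.0009  0.0003 -1.    ] jaw deg 35.052868213464336
turn [ 0.0006  0.0009 -0.0008]
```

View pics/w4.png

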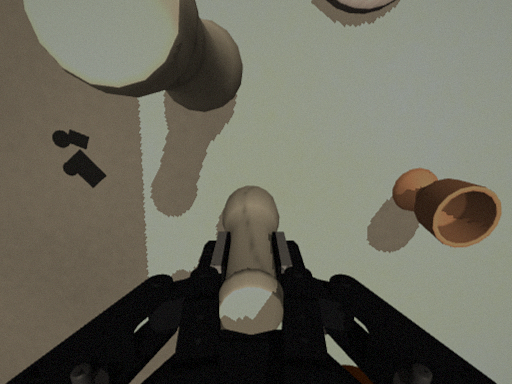

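View pics/s4.png

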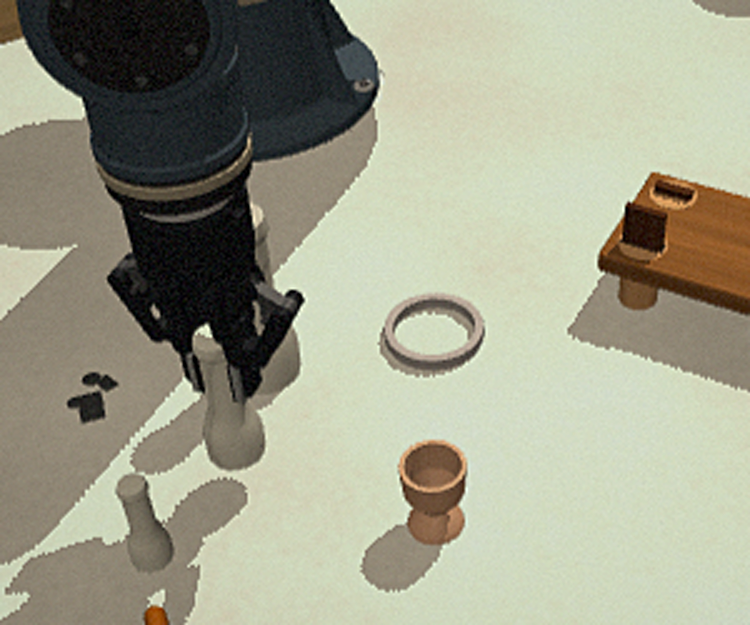

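```bash
python3 -m creep '[[0,0,0,0,-25,0,0],[0,0,0,0,-55,0,0],[0,0,0,0,-85,0,0],[0,0,0,0,-105,0,0],[0,0,0,-20,-105,16,0]]' 100;python3 -m creep '[[0,0,0,-25,0,20,0],[0,0,0,-55,0,45,0],[0,0,0,-85,0,70,0],[0,0,0,-115,0,94,0],[0,0,0,-140,0,114,0]]' 100;python3 -c "
from h import *
go([.5071,.1125,.061+.13],35)"
```

```text
time_s: 5.08
position: [0.484, -0.2312, 0.1994]
orientation: [0.627, -0.325, 0.329, -0.627]
ft_force: [1.0, 0.8, -3.9]
opening: 0.287
time_s: 5.7
position: [0.4972, -0.0497, 0.1987]
orientation: [0.627, -0.325, 0.329, -0.627]
ft_force: [0.8, -1.3, -2.9]
opening: 0.292
t 5.7 pos [ 0.4972 -0.0497  0.1987] open 0.2915213081123308 F [ 0.8443 -1.2788 -2.9327] q [-0.0982  0.2156 -0.1135  1.2366 -0.0024  0.8622]
shift mm [-127.3047    7.2446  101.1082]
y axis [ 0.0048 -0.0029 -1.    ] jaw deg 34.972508221492475
turn [-0.0023 -0.0005  0.0051]
```

```bash
python3 -m creep '[[0,0,0.002,-25,1,20,0],[-0.002,0,0.005,-55,2,45,0],[-0.002,0,0.005,-85,4,68,0],[-0.002,0,0.005,-110,6,88,0],[-0.002,0,0.005,-127.3,7,101,0]]' 100;python3 -c "
from h import *
go([.5071,.1125,.061+.13],35)
for n in ('scene','top'):
  s=eyes.snapshot(n)
  crop(s,*((270,60,410,230) if n=='scene' else (100,110,240,250)),4 if n=='top' else 3.5,n+'5.png')"
```

```text
time_s: 6.32
position: [0.5068, 0.1139, 0.1908]
orientation: [-0.627, 0.326, -0.326, 0.627]
ft_force: [-0.3, -1.0, -2.7]
opening: 0.289
t 6.325 pos [0.5068 0.1139 0.1908] open 0.2885029083385232 F [-0.2575 -1.0209 -2.66  ] q [ 0.2209  0.2633 -0.0719  1.2355  0.0002  1.1803]
shift mm [ 1.2856 -0.2262 -0.5876]
y axis [ 0.      0.0002 -1.    ] jaw deg 35.03348821378021
turn [-0.0001  0.0006 -0.0001]
```

View pics/scene5.png

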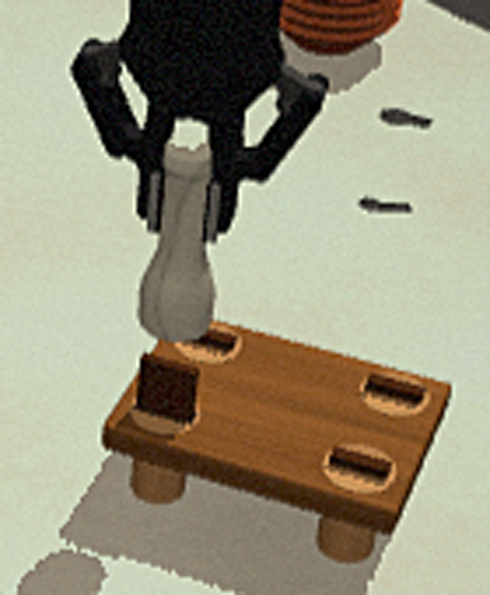

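View pics/top5.png

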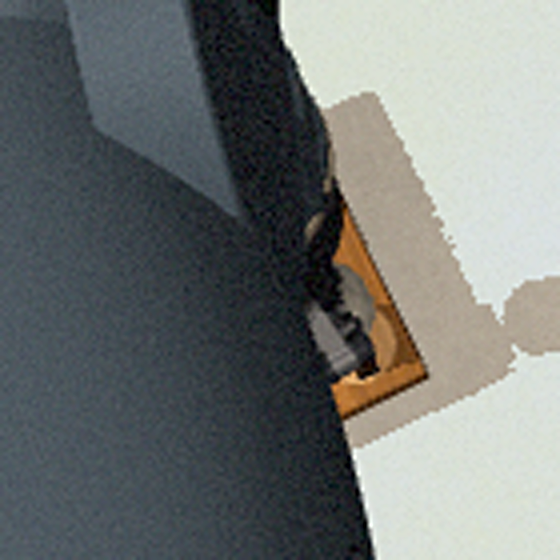

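```bash
python3 -c "
from h import *
d=eyes.snapshot('scene')
f=lambda p:[(a-o+.5)*3.5 for a,o in zip(proj(d,p),(270,60))]
for z in(.13,.152,.098,.094,.088,.06):print(z,f([.5068,.1135,z]))"
python3 -m creep '[[0,0,0,1,5,-0.5,0],[0,0,0,1,12,-0.5,0],[0,0,0,1,19,-0.5,0],[0,0,0,1,26,-0.5,0],[0,0,0,1,26,-0.5,0]]' 100
python3 -c "
from h import *
go([.5071,.1125,.061+.13],35)
s=eyes.snapshot('scene');crop(s,270,60,410,230,3.5,'scene6.png')"
```

```text
0.13 [np.float64(174.2217447188966), np.float64(317.3293661755232)]
0.152 [np.float64(177.2189390845238), np.float64(285.9245872594958)]
0.098 [np.float64(170.01512739988743), np.float64(361.40654995875514)]
0.094 [np.float64(169.50156610091443), np.float64(366.78767546701016)]
0.088 [np.float64(168.73619638079253), np.float64(374.8072644283074)]
0.06 [np.float64(165.24146302969874), np.float64(411.4252861089277)]
time_s: 7.1
position: [0.5066, 0.1119, 0.1642]
orientation: [0.628, -0.326, 0.326, -0.627]
ft_force: [0.4, -0.5, -3.2]
opening: 0.293
t 7.1 pos [0.5066 0.1119 0.1642] open 0.29289740442050943 F [ 0.3723 -0.496  -3.1837] q [ 0.2174  0.274  -0.1258  1.1722  0.      1.1762]
shift mm [ -0.2361 -26.8234   0.7136]
y axis [-0.0011 -0.0002 -1.    ] jaw deg 35.062234523312625
turn [ 0.0011  0.0011 -0.0005]
```

View pics/scene6.png

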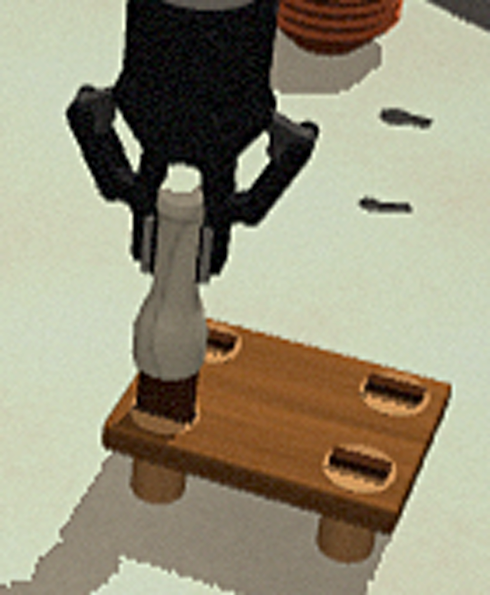

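```bash
python3 -m creep '[[0,0,0,0,6,0,0],[0,0,0,0,12,0,0],[0,0,0,0,18,0,0],[0,0,0,0,24,0,0],[0,0,0,0,30,0,0]]' 100
python3 -c "
from h import *
go([.507,.1125,.129],35)"
```

```text
time_s: 7.78
position: [0.5072, 0.1121, 0.1345]
orientation: [-0.627, 0.326, -0.326, 0.627]
ft_force: [1.5, 0.0, 6.1]
opening: 0.289
t 7.775 pos [0.5072 0.1121 0.1345] open 0.28887736849480644 F [1.4968 0.0274 6.1057] q [ 0.2174  0.29   -0.1814  1.0991  0.      1.1762]
shift mm [-0.4572  5.4504  0.1223]
y axis [ 0.0002  0.0001 -1.    ] jaw deg 35.066994400110694
turn [-0.0003  0.0012  0.0001]
```

```bash
python3 -m creep '[[0,0,0,0,1.5,0,0],[0,0,0,0,3,0,0],[0,0,0,0,4,0,0],[0,0,0,0,5,0,0],[0,0,0,0,5.5,0,0]]' 100
```

```text
time_s: 8.4
position: [0.5073, 0.112, 0.1291]
orientation: [-0.627, 0.326, -0.326, 0.628]
ft_force: [-1.2, -2.0, 11.4]
opening: 0.289
```

```bash
python3 -m creep '[[0,0,0,0,0.5,0,0],[0,0,0,0,1,0,0],[0,0,0,0,1,0,0],[0,0,0,0,1.5,0,0],[0,0,0,0,1.5,0,0]]' 100
```

```text
time_s: 9.02
position: [0.5075, 0.112, 0.1289]
orientation: [-0.627, 0.326, -0.327, 0.628]
ft_force: [-5.1, -1.3, 24.9]
opening: 0.283
```

```bash
python3 -m creep '[[0,0,0,0,-4,0,0],[0,0,0,0,-15,0,0],[0,0,0,0,-35,0,0],[0,0,0,0,-55,0,0],[0,0,0,0,-70,0,0]]' 100
python3 -c "
from h import *
go([.4809,-.2553,.2],35)
s=eyes.snapshot('scene');crop(s,270,60,410,230,3.5,'scene7.png')"
```

```text
time_s: 9.65
position: [0.5074, 0.112, 0.1999]
orientation: [-0.627, 0.326, -0.327, 0.628]
ft_force: [0.4, -0.0, -2.3]
opening: 0.286
t 9.65 pos [0.5074 0.112  0.1999] open 0.2859728043715897 F [ 0.3761 -0.0397 -2.2958] q [ 0.2174  0.2588 -0.0547  1.2554 -0.0002  1.1762]
shift mm [ 285.4645   -0.2442 -232.6833]
y axis [ 0.002   0.0003 -1.    ] jaw deg 35.06413161239439
turn [-0.0018  0.0011  0.0009]
```

View pics/scene7.png

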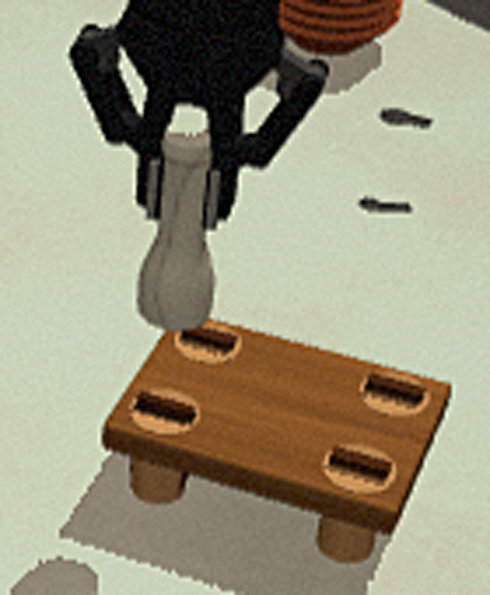

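The wedge at crop (165,408) now matches the other three. I'll carry the pestle back along the same path.

```bash
python3 -m creep '[[0,0,0,25,0,-20,0],[0,0,0,55,0,-45,0],[0,0,0,85,0,-70,0],[0,0,0,115,0,-94,0],[0,0,0,142,0,-116,0]]' 100;python3 -m creep '[[0,0,0,30,0,-24,0],[0,0,0,60,0,-49,0],[0,0,0,90,0,-73,0],[0,0,0,120,0,-98,0],[0,0,0,142,0,-116,0]]' 100;python3 -c "
from h import *
go([.4809,-.2553,.0625],35)
d=eyes.snapshot('wrist');cv2.imwrite('pics/w8.png',cv2.cvtColor(d['pixels'],cv2.COLOR_RGB2BGR))
"
```

```text
time_s: 10.32
position: [0.4942, -0.072, 0.2011]
orientation: [-0.627, 0.325, -0.327, 0.628]
ft_force: [0.9, 0.8, -1.6]
opening: 0.284
time_s: 10.95
position: [0.4803, -0.2563, 0.2004]
orientation: [-0.626, 0.326, -0.327, 0.628]
ft_force: [0.8, 0.1, -1.6]
opening: 0.286
t 10.95 pos [ 0.4803 -0.2563  0.2004] open 0.2863648648179904 F [ 0.8071  0.0783 -1.5567] q [-0.4915  0.3098  0.0153  1.2744  0.0022  0.4684]
shift mm [ -0.578  137.9425   0.6983]
y axis [ 0.0028  0.0011 -1.    ] jaw deg 35.00273948611487
turn [-0.0029  0.      0.0007]
```

View pics/w8.png

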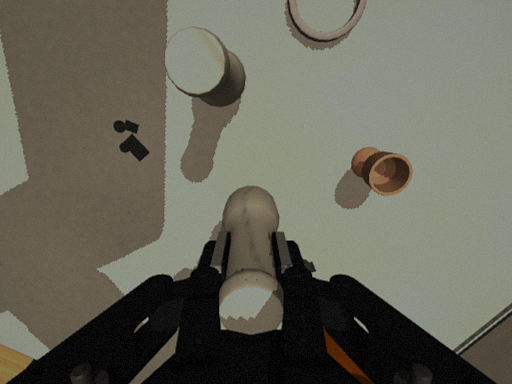

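```bash
python3 -m creep '[[-0.003,0,0.001,0,30,0,0],[-0.003,0,0.001,-0.6,60,0.7,0],[-0.003,0,0.001,-0.6,90,0.7,0],[-0.003,0,0.001,-0.6,120,0.7,0],[-0.003,0,0.001,-0.6,133,0.7,0]]' 100;python3 -m creep '[[0,0,0,0,1,0,0],[0,0,0,0,2,0,0],[0,0,0,0,3,0,0],[0,0,0,0,4,0,0],[0,0,0,0,4.5,0,0]]' 100; python3 -c "
from h import *
go([.4809,-.2553,.0612],35)"
```

```text
time_s: 11.62
position: [0.4796, -0.2573, 0.0656]
orientation: [0.627, -0.328, 0.326, -0.627]
ft_force: [0.1, -0.1, -2.4]
opening: 0.284
time_s: 12.25
position: [0.4797, -0.2573, 0.0613]
orientation: [0.627, -0.328, 0.326, -0.627]
ft_force: [-1.1, -0.1, 4.9]
opening: 0.287
t 12.25 pos [ 0.4797 -0.2573  0.0613] open 0.2865104212891042 F [-1.1048 -0.0608  4.8765] q [-0.4917  0.3959 -0.2267  0.9505 -0.0012  0.4694]
shift mm [-0.9745  0.0715  2.1841]
y axis [-0.0026  0.     -1.    ] jaw deg 34.93246532679926
turn [ 0.0021 -0.0012 -0.0015]
```

```bash
python3 -m creep '[[0,0,0,0,0,0,0.32],[0,0,0,0,0,0,0.4],[0,0,0,0,0,0,0.55],[0,0,0,0,0,0,0.8],[0,0,0,0,0,0,1]]' 20;python3 -m creep '[[0,0,0,0,0,0,1],[0,0,0,0,0,0,1],[0,0,0,0,0,0,1],[0,0,0,0,0,0,1],[0,0,0,0,0,0,1]]'; python3 -c "
from h import *
go([.4809,-.2553,.0612],35)
d=eyes.snapshot('wrist');cv2.imwrite('pics/w9.png',cv2.cvtColor(d['pixels'],cv2.COLOR_RGB2BGR))"
```

```text
time_s: 12.88
position: [0.4797, -0.2574, 0.0613]
orientation: [0.627, -0.328, 0.326, -0.627]
ft_force: [-0.5, -0.1, 0.0]
opening: 0.944
time_s: 13.5
position: [0.4797, -0.2573, 0.0613]
orientation: [0.627, -0.328, 0.326, -0.627]
ft_force: [-0.8, 0.7, 0.6]
opening: 1.002
t 13.5 pos [ 0.4797 -0.2573  0.0613] open 1.0018533280042679 F [-0.7529  0.6579  0.5904] q [-0.4917  0.3959 -0.2267  0.9505 -0.0012  0.4694]
shift mm [-0.9582  0.0721  2.1618]
y axis [-0.0026  0.0001 -1.    ] jaw deg 34.93482083224875
turn [ 0.0021 -0.0011 -0.0015]
```

View pics/w9.png

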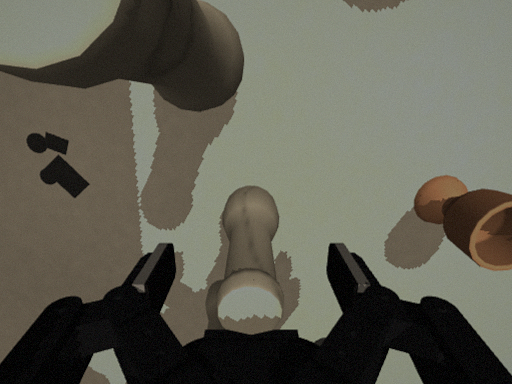

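Released and standing. I'll retreat straight up, then swing clear for the final views.

```bash
python3 -m creep '[[0,0,0,0,-15,0,1],[0,0,0,0,-45,0,1],[0,0,0,0,-80,0,1],[0,0,0,0,-115,0,1],[0,0,0,0,-140,0,1]]';python3 -m creep '[[0,0,0,15,-5,-35,1],[0,0,0,30,-10,-75,1],[0,0,0,50,-20,-115,1],[0,0,0,65,-25,-150,1],[0,0,0,65,-25,-150,1]]'; python3 -c "
from h import *
go([.4809,-.2553,.0612],35)
t=eyes.snapshot('top');crop(t,100,120,440,350,2.3,'t10.png');crop(t,310,180,430,280,6,'tc10.png')
s=eyes.snapshot('scene');crop(s,60,80,410,330,2.2,'s10.png')"
```

```text
time_s: 14.18
position: [0.4804, -0.2575, 0.2041]
orientation: [0.627, -0.327, 0.327, -0.627]
ft_force: [-0.6, 1.3, -0.8]
opening: 1.002
time_s: 14.8
position: [0.3934, -0.3986, 0.2306]
orientation: [0.627, -0.327, 0.328, -0.626]
ft_force: [-0.5, 0.4, -0.3]
opening: 0.998
t 14.8 pos [ 0.3934 -0.3986  0.2306] open 0.9975183401430743 F [-0.5263  0.358  -0.2649] q [-0.7911  0.3376  0.1299  1.3613 -0.0015  0.173 ]
shift mm [-68.1838 169.0638 153.7584]
y axis [ 0.0002 -0.0023 -1.    ] jaw deg 34.76325711347032
turn [ 0.0011 -0.0041  0.002 ]
```

View pics/t10.png

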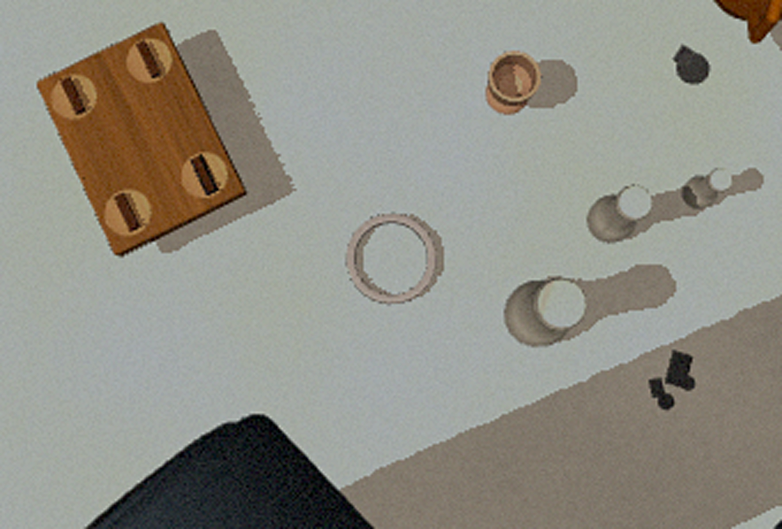

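View pics/tc10.png

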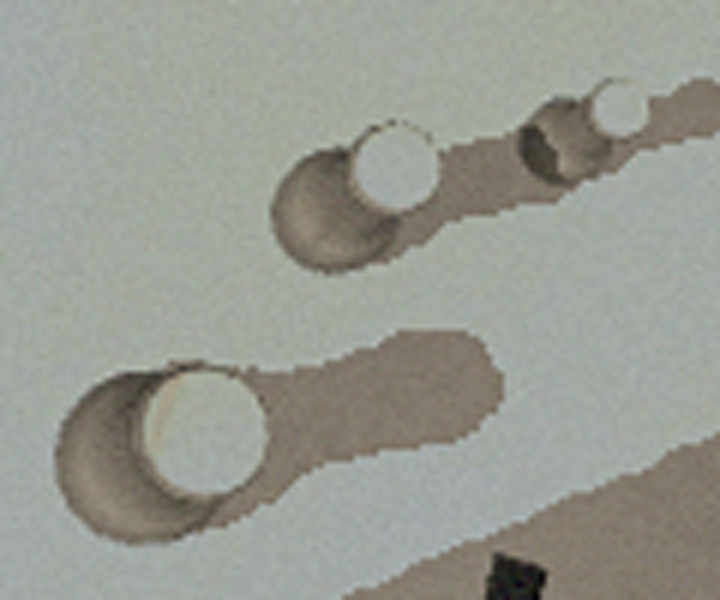

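View pics/s10.png

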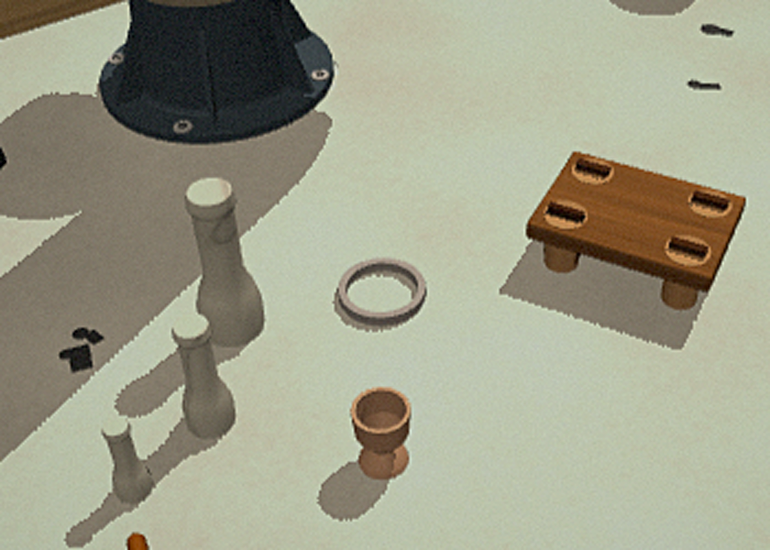

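The pestle is standing about 1 px (around 2 mm) from its start. The wedge is home and the cup hasn't moved, so I'm handing in.

```bash
python3 -c "
from bench import r
r.sign_off()"
```

```text
the job is handed in; nothing more can be done
```

I tapped the proud wedge down with the middle-sized pestle and stood the pestle back where it came from. The job was handed in with the clock at about 15 s of the 43 s allowed.

- **Wedge:** it stopped with the pestle's foot at about 67.7 mm, against the expected 68 mm. Pressing harder, to about 28 N, moved it no further. In the last scene and top pictures it is level with the other three.
- **Pestle:** I set it down until it pressed on the shelf with about 7 N, then let go. It stands upright about 2 mm from where it started.
- **Bystanders:** the egg cup and the look-alike pestles look unmoved in the final pictures.
- **Robot:** the gripper is open and well clear, about 0.23 m up, with no contact force showing.

**Disagreement:** before the grasp, the wrist camera placed the pestle and the cup about 5 to 7 mm from where the scene and top cameras did. I aimed at a point in between. The jaws closed centred on the handle, so it made no difference.

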